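Rotate three vessels between stirrer, balance and spill tray

TASK

Three vessels stand on the wrong stations. Put the open white beaker on the round plate of the magnetic stirrer, the small brown bottle on the square pan of the balance and the taller capped white bottle in the shallow spill tray, each carried and left upright in the middle of its place and let go; each station holds only one vessel, so use the free cork mat to set one aside. Leave the timer, the tube rack and the jar where they stand.

Things in the scene. Friction and masses are not known exactly. Their poses are not given: they have to be found in the camera images.
- beaker: Open round white plastic beaker, empty, 52 mm outer diameter, straight sided, 71 mm high, wall 2 mm, a small spout at its rim pointing along its x (33 mm from the axis), fine blue graduation lines, 0.06 kg. Starts in the spill tray. Origin: centre of its underside; z up along its axis. Grasp it from above across the outside, about 45 mm above its underside.
- brown_bottle: Small brown round bottle with black cap, 48 mm diameter, 90 mm high with cap (straight body up to about 60 mm, cap 24 mm wide), 0.07 kg. Starts on the stirrer. Origin: centre of its underside; z up along its axis. Grasp it from above across the body, about 45 mm above its underside.
- white_bottle: Larger white round bottle with orange cap, 60 mm diameter, 118 mm high with cap (straight body up to about 80 mm, cap 30 mm wide), 0.18 kg. Starts on the balance. Origin: centre of its underside; z up along its axis. Grasp it from above across the body, about 65 mm above its underside.
- stirrer: Magnetic stirrer: white box 160 x 124 mm with a black knob on its front and a round steel plate, 112 mm diameter, on top. Origin: on the bench under the centre of the round plate; the plate's top is 60 mm above the origin. x points from the knob side to the back (box from x = -100 to +60 mm), z up. Does not move when touched; it may stand at any of the four places on the bench, turned up to 0.25 rad.
- balance: Bench balance: flat grey box 164 x 130 mm with a display near its front edge and a raised square steel pan, 110 x 110 mm. Origin: on the bench under the centre of the pan; the pan's top is 50 mm above the origin and does not sink. x points from the display to the back (box from x = -102 to +62 mm), z up. Does not move when touched; it may stand at any of the four places on the bench, turned up to 0.25 rad.
- spill_tray: Shallow square grey plastic tray, 128 x 128 mm outside, 120 mm inside, rim 14 mm high. Origin: centre of its underside; its inner floor is 4 mm above the origin; z up. Does not move when touched; it may stand at any of the four places on the bench, turned up to 0.25 rad.
- cork_mat: Flat square cork mat, 120 x 120 x 5 mm, empty: the free spot. Origin: centre of its underside, top 5 mm above it; z up. Does not move when touched; it may stand at any of the four places on the bench, turned up to 0.25 rad.
- timer: Bench timer standing on edge, 24 x 68 x 62 mm high, nearest to the robot; leave alone. Origin: centre of its underside.
- tube_rack: Blue tube rack, 62 x 130 x 42 mm high, nearest to the robot; leave alone. Origin: centre of its underside.
- bead_jar: Jar of amber beads with a lid, 84 mm diameter, 118 mm high, behind on the left; leave alone. Origin: centre of its underside.
Things that resemble listed ones, but are neither listed nor needed, are in the scene too. Several things have the shape of the spill_tray; the one meant has the colours described above.

How it is judged:
At the end, for the whole second after the job is handed in: The beaker stands on the stirrer's plate, the brown bottle on the balance's pan and the white bottle on the spill tray's floor: each upright (within 0.1 rad), its axis within 15 mm of the middle of its place, released and at rest (horizontal distance between beaker and stirrer below 0.015 m and z of beaker in the frame of stirrer between 0.055 and 0.065 m and angle between each of beaker, brown_bottle, white_bottle's own z axis and vertical below 0.1 rad and linear speed of each of beaker, brown_bottle, white_bottle below 0.02 m/s and contact force between the fingers and beaker below 0.1 N and horizontal distance between brown_bottle and balance below 0.015 m and z of brown_bottle in the frame of balance between 0.045 and 0.055 m and contact force between the fingers and brown_bottle below 0.1 N and horizontal distance between white_bottle and spill_tray below 0.015 m and z of white_bottle in the frame of spill_tray between -0.001 and 0.009 m and contact force between the fingers and white_bottle below 0.1 N); the robot touches nothing.
It fails at once if a vessel is tipped over (more than 0.6 rad) (angle between any of beaker, brown_bottle, white_bottle's own z axis and vertical above 0.6 rad).
It fails at once if the timer, the tube rack or the jar is moved by more than 25 mm (distance of any of timer, tube_rack, bead_jar from where it was at the start of the episode above 0.025 m).
It also fails if it takes over 128 s, if anything falls off the work surface, if the arm or the gripper's body presses on something with over 40 N, if the wrist force passes 120 N, or if a joint passes its speed limit or range.

ROBOT

A 6-joint arm with a two-finger parallel gripper is mounted at the origin on a cart in front of the work surface, level with it; the furniture and walls round the work are solid. World frame = base frame: x ahead of the robot, y to its left, z up, the work surface at z = 0. Lengths are in m, angles in rad, forces in N, time in s.
With the tool pointing down it reaches from about 0.35 to 0.975 m from the base axis. Payload 17.4 kg.
Tool frame: the origin (TCP) lies between the finger pads; the fingertips stand 19 mm ahead of it and the grasp point (between the pads) is the TCP; z points along the fingers, y is the line along which they close (so a half turn about z gives the same grasp; the last joint's range is limited). The gripper opens to 85 mm and grips with 20 to 120 N. Pads are 22 mm wide; open, the fingers measure 114 mm over their backs; the gripper's body (76 mm by 85 mm) begins 54 mm behind the grasp point. The pads swing forward as they close: fully open they stand 13 mm farther back than shut.
Start: joints at [-1.212, 0.116, 1.442, -0, 1.584, -0.038], TCP at [0.261, -0.623, 0.25] pointing down, gripper open.
Joint ranges: [-2.83, 2.83], [-0.83, 2.19], [0.07, 2.5], [-1.14, 4.28], [0.01, 3], [-2.97, 2.97]. Speed limits (rad/s): [1.89, 1.89, 2.22, 3.14, 3.14, 3.14].

INTERFACE

Orientations are given as a unit quaternion [x, y, z, w].
In Python, from rig import ctrl, viewer gives the robot as it stands. The module is installed in compiled form; this text tells all that it offers.
- The arm moves only by the shell command python3 -m handwheel 'ROWS'. ROWS is JSON, a list that holds one entry, the list of rows, each a list of 5 numbers: the gripper's target within -1 to 1 (shut at 1, half-way at 0, fully open at -1), then the shift along the tool's x, y, z in cm, then the turn about the tool's z in rad. A call has 1 to 5 rows; each row is the pose to reach, as a shift and turn from the pose commanded when the call began, along the tool's axes at that moment; what a row does not reach only later rows make up. A row lasts 1/8 s, in which the tool goes at most 62.5 mm and 10.7 degrees, less where a joint would pass 70% of its speed; a pose out of reach is approached as far as the arm can. A call with a gripper value outside its range is refused whole. The fingers move at their own pace and stop on an object; the grip force is fixed at half the most. Time passes only in rows, so rows that repeat a pose let the fingers close. It gives the time, the measured TCP pose, the force, the opening and the grip force at its end, in the units of the state.
- ctrl.get_state(): the state, without advancing time (a new reading comes with each control period).
- viewer.snapshot(name): name is "side" or "top"; returns (picture, depth): 400x640x3 uint8, red, green, blue; 400x640 float32, m along the optical axis (not along the pixel's ray), 0 where there is no reading.
- viewer.camera_params(name): a dict with "fx", "fy", "cx", "cy" (pixels), "R" (3x3) and "t" (3): a world point X has camera coordinates R X + t. Camera axes: x right, y down, z forward; pixel columns grow to the right and rows downward; lengths in m; the calibration is good to about 2 mm. A picture is of the moment at which its call begins. camera_params takes no time and is no camera call.
- ctrl.sign_off(): hands the job in; it is judged then, once.
The state is a dict: "time": time; "joint_pos": joint angles; "dq": joint speeds; "joint_torque": joint torques, N m; "ee_pos": TCP position; "ee_rot": TCP orientation; "wrist_force": force on the tool from outside, world axes, zero at the start; "torque": the same for the moment, N m; "opening": opening from 0.0 (shut) to 1.0 (fully open); "grip_force": force on a finger pad.
Only numpy, scipy, OpenCV 4.12 (cv2) and the standard library are available. Lean on these libraries where they do the work, as an engineer would, in place of code of your own. Each camera call takes 0.05 s, during which the arm holds its last target. There are 200 camera calls.

## Working session

There is one attempt and no reset: what is moved stays moved. The work goes in short steps, Python scripts to look and compute and a shell command to move; the robot and the scene stay as the last step left them, time stands still between calls to the robot, and variables do not carry over. Pictures are saved under pics/ and viewed, at most 14 in all, crops included, and the job is handed in when it is done.

```bash
mkdir -p pics
python3 - <<'E'
from rig import ctrl, viewer
import cv2, numpy as np
for n in ("top","side"):
    p,d=viewer.snapshot(n); cv2.imwrite(f"pics/{n}0.png",p[:,:,::-1]); np.savez(f"{n}0.npz",p=p,d=d)
    print(n,viewer.camera_params(n))
s=ctrl.get_state(); print(s["time"],s["ee_pos"],s["ee_rot"])
E
```

```text
top {'fx': 367.1742263976635, 'fy': 367.1742263976635, 'cx': 316.68905077162145, 'cy': 198.33772380755187, 'R': array([[ 0.00682823, -0.99990783,  0.01173485],
       [-0.99145852, -0.00829806, -0.13015816],
       [ 0.13024354, -0.01074587, -0.9914238 ]]), 't': array([-0.11173756,  0.5371901 ,  1.38271479])}
side {'fx': 467.7250300363575, 'fy': 467.7250300363575, 'cx': 323.4077478980827, 'cy': 195.56573699294165, 'R': array([[-0.85405582, -0.51987916,  0.01772872],
       [-0.19779988,  0.29304588, -0.93541398],
       [ 0.48110691, -0.8024025 , -0.35310957]]), 't': array([0.39517633, 0.19221101, 1.11223058])}
0.1 [ 0.26079735 -0.62243429  0.24962406] [ 9.80384689e-01  1.97092872e-01 -9.01993788e-05 -5.03603258e-04]
```

View pics/top0.png

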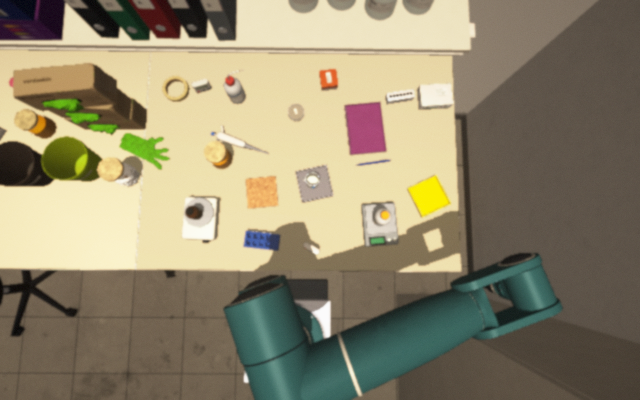

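View pics/side0.png

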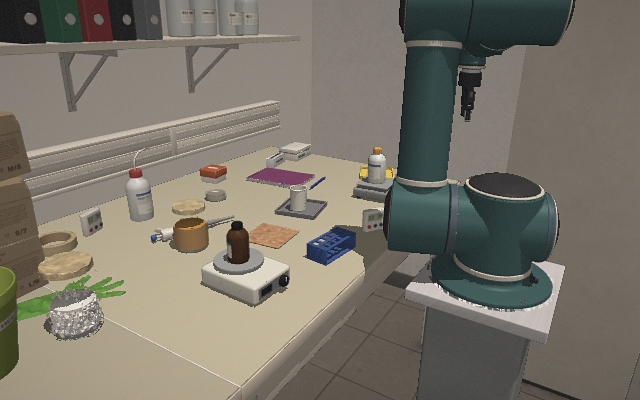

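Candidates in the top view:
- Beaker: the white cup at (313,181) in the grey tray. The ring at (296,112) and the white box at (435,96) are look-alikes.
- Brown bottle: (195,212) on the stirrer. The amber jars at (217,153) and (35,122) are look-alikes.
- White bottle: orange cap at (383,214) on the balance. The red-capped wash bottle at (235,90) is a look-alike.
- Tray: grey square at (314,184). The magenta (365,128) and yellow (428,195) sheets are look-alikes.
- Mat: cork at (262,192).

I'll check these choices in one crop.

```bash
cat > h.py <<'E'
import numpy as np
from rig import ctrl, viewer
def ray(n,u,v,z):
    c=viewer.camera_params(n);R,t=c["R"],c["t"]
    o=-R.T@t; d=R.T@np.array([(u-c["cx"])/c["fx"],(v-c["cy"])/c["fy"],1])
    return o+d*(z-o[2])/d[2]
def pts(n,d):
    c=viewer.camera_params(n);v,u=np.mgrid[:400,:640]
    X=np.stack([(u-c["cx"])/c["fx"]*d,(v-c["cy"])/c["fy"]*d,d],-1)
    return (X-c["t"])@c["R"]
def px(n,X):
    c=viewer.camera_params(n);q=c["R"]@np.array(X)+c["t"]
    return [c["cx"]+c["fx"]*q[0]/q[2],c["cy"]+c["fy"]*q[1]/q[2]]
E
python3 - <<'E'
import cv2,numpy as np
from h import *
a=np.load("top0.npz");p,d=a["p"],a["d"]
c=p[155:255,175:445]; cv2.imwrite("pics/crop0.png",cv2.resize(c,None,fx=2.9,fy=2.9,interpolation=cv2.INTER_CUBIC)[:,:,::-1])
P=pts("top",d)
for nm,(u,v) in dict(stir=(200,230),stirplate=(205,221),capb=(193,212),cork=(262,192),tray=(325,192),beaker=(313,181),balcap=(384,215),pan=(372,225),amber=(217,153),timer=(313,250)).items(): print(nm,P[v,u].round(3))
E
```

```text
stir [0.412 0.333 0.045]
stirplate [0.445 0.311 0.061]
capb [0.472 0.333 0.135]
cork [0.565 0.108 0.006]
tray [ 0.567 -0.141  0.009]
beaker [ 0.611 -0.093  0.007]
balcap [ 0.464 -0.341  0.169]
pan [ 0.436 -0.319  0.045]
amber [0.694 0.263 0.112]
timer [ 0.341 -0.095  0.063]
```

View pics/crop0.png

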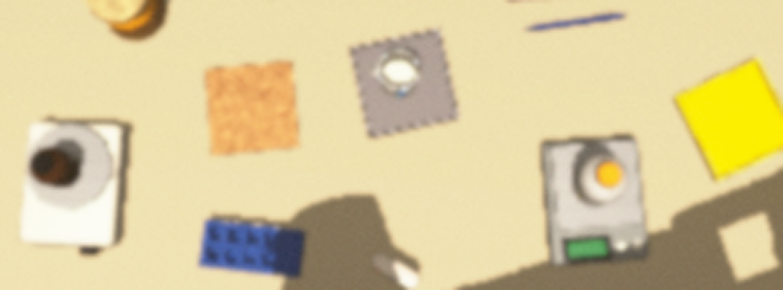

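The crop confirms the choices: brown bottle on the stirrer plate (left), cork mat, beaker in the grey tray with its rim near (313,180), and the orange-capped white bottle on the balance. Next I'll measure them.

```bash
cat > meas.py <<'E'
import cv2,sys
from h import *
def blobs(p,d,P,lo,hi,box,mask=None):
    x0,x1,y0,y1=box
    m=(P[...,2]>lo)&(P[...,2]<hi)&(P[...,0]>x0)&(P[...,0]<x1)&(P[...,1]>y0)&(P[...,1]<y1)&(d>0)
    if mask is not None: m&=mask
    return m
def circ(n,m,z):
    v,u=np.nonzero(m); (c,r)=cv2.minEnclosingCircle(np.stack([u,v],1).astype(np.float32))
    return ray(n,*c,z).round(4), ray(n,u.mean(),v.mean(),z).round(4), round(r,1), len(u)
def rect(n,m,z):
    m=cv2.morphologyEx(m.astype(np.uint8),cv2.MORPH_OPEN,np.ones((3,3)))
    c,_=cv2.findContours(m,cv2.RETR_EXTERNAL,cv2.CHAIN_APPROX_NONE); c=max(c,key=cv2.contourArea)
    q=np.array([ray(n,u,v,z)[:2] for u,v in c[:,0]],np.float32)
    r=cv2.minAreaRect(q); return np.round(r[0],4),np.round(r[1],3),round(r[2],1)
E
python3 - <<'E'
from meas import *
for n in ("top","side"):
    a=np.load(n+"0.npz");p,d=a["p"],a["d"];P=pts(n,d)
    hsv=cv2.cvtColor(p,cv2.COLOR_RGB2HSV);H,S,V=hsv[...,0],hsv[...,1],hsv[...,2]
    S1=(.33,.62,.22,.45);B1=(.33,.62,-.45,-.2);T1=(.48,.72,-.22,0)
    print(n)
    print("brown cap",circ(n,blobs(p,d,P,.125,.17,S1),.15))
    print("white cap",circ(n,blobs(p,d,P,.15,.18,B1,(S>130)&(H<25)),.168-.004))
    print("beaker rim",circ(n,blobs(p,d,P,.064,.085,T1),.075))
    print("plate",circ(n,blobs(p,d,P,.053,.066,S1),.06))
    print("pan/box",rect(n,blobs(p,d,P,.02,.06,B1),.05), rect(n,blobs(p,d,P,.045,.056,B1),.05))
    print("stirbox",rect(n,blobs(p,d,P,.02,.053,S1)|blobs(p,d,P,.02,.2,S1),.05))
    print("tray",rect(n,blobs(p,d,P,-.003,.08,T1,(S<60)&(V<180)),.014))
    print("cork",rect(n,blobs(p,d,P,-.01,.02,(.46,.7,.02,.2),(S>85)),.005))
a=np.load("top0.npz");P=pts("top",a["d"])
for v in range(205,246,3): print(" ".join("%3d"%(1000*z) for z in P[v,360:402:3,2]))
E
```

```text
top
brown cap (array([0.4708, 0.3354, 0.15  ]), array([0.472 , 0.3368, 0.15  ]), 6.4, 121)
white cap (array([ 0.4661, -0.3439,  0.164 ]), array([ 0.4661, -0.3439,  0.164 ]), 3.8, 52)
beaker rim (array([ 0.607 , -0.0844,  0.075 ]), array([ 0.6105, -0.0859,  0.075 ]), 7.9, 50)
plate (array([0.4639, 0.3322, 0.06  ]), array([0.4773, 0.3308, 0.06  ]), 20.9, 493)
pan/box (array([ 0.4401, -0.3461]), array([0.161, 0.129]), 4.6) (array([ 0.4608, -0.3478]), array([0.109, 0.108]), 4.2)
stirbox (array([0.4525, 0.3343]), array([0.129, 0.169]), 87.9)
tray (array([ 0.6334, -0.1074]), array([0.064, 0.086]), 12.1)
cork (array([0.5674, 0.1103]), array([0.126, 0.125]), 6.2)
side
brown cap (array([0.4469, 0.3772, 0.15  ]), array([0.4497, 0.3735, 0.15  ]), 10.9, 263)
white cap (array([ 0.4622, -0.334 ,  0.164 ]), array([ 0.4629, -0.3355,  0.164 ]), 4.5, 53)
beaker rim (array([ 0.6034, -0.0782,  0.075 ]), array([ 0.6025, -0.0774,  0.075 ]), 8.5, 140)
plate (array([0.4764, 0.3442, 0.06  ]), array([0.4688, 0.3527, 0.06  ]), 24.9, 723)
pan/box (array([ 0.4559, -0.3021]), array([0.115, 0.201]), 14.7) (array([
[... 316 characters left out ...]
131 133  50  46  50   7  -1
  2  36  51  47  45  49 141 144 165 144  47  49   5  -3
  0  30  49  49  49 131 142 166 166 165 140  53   1  -1
  0  23  51  52  71 132 141 163 169 165 145  52   4   0
 -2  32  42  49  64 115 143 144 145 146 138  45   2  -4
  4  26  49  51  48  80 124 138 139 134  49  56  35   0
  3  28  37  48  52  50  54  49  48  50  48 1442  36  -2
  1  24  33  48  47  48  49  50  47  45  51  53  30   1
  0  18  33  49  45  51  50  47  45  50  51  32  35  -5
  0   3  36  39  31  35  31  38  34  31  37  31  38   2
  0  -3  34  31  32  38  36  34  40  39  32  38  30   2
  0  -1  34  32  37  39  42  38  35  34  36  36  35   0
  0   4  33  34  35  37  36  35  39  34  31  32  36   0
```

Run:
```python
from meas import *
n="top"
a=np.load(n+"0.npz");p,d=a["p"],a["d"];P=pts(n,d)
hsv=cv2.cvtColor(p,cv2.COLOR_RGB2HSV);H,S,V=hsv[...,0],hsv[...,1],hsv[...,2]
S1=(.33,.62,.22,.45);T1=(.45,.75,-.25,.04)
print("cap",circ(n,blobs(p,d,P,.143,.16,S1),.15))
k=np.ones((3,3))
m=blobs(p,d,P,.053,.2,S1).astype(np.uint8); m=cv2.morphologyEx(m,cv2.MORPH_OPEN,np.ones((5,5))); print("plate",circ(n,m,.06))
g=cv2.cvtColor(p,cv2.COLOR_RGB2GRAY)
print("S"); print(S[196:242:3,180:222:3]);print(V[196:242:3,180:222:3])
m=((S<70)&(P[...,2]>-.01)&(P[...,2]<.03)&blobs(p,d,P,-.02,.09,T1))
print("tray",rect(n,m,.012),m.sum())
v,u=np.nonzero(m);print(u.min(),u.max(),v.min(),v.max())
print("white stir",rect(n,blobs(p,d,P,.025,.08,S1),.05))
out=np.hstack([cv2.resize(p[165:207,290:340],None,fx=7,fy=7,interpolation=0),cv2.resize(p[190:244,174:226],None,fx=7,fy=7,interpolation=0)[:294]])
cv2.imwrite("pics/z1.png",out[:,:,::-1])
```

```text
cap (array([0.4732, 0.3436, 0.15  ]), array([0.4738, 0.3432, 0.15  ]), 3.5, 39)
plate (array([0.4792, 0.339 , 0.06  ]), array([0.4786, 0.339 , 0.06  ]), 15.0, 682)
S
[[ 68  66  61  69  71  77  76  82  83  80  83  80  82  80]
 [ 65  66  22  17  27  33  28  29  33  45  23  22  55  87]
 [ 69  64  20  26  29  30  30  29  28  30  40  14  53  84]
 [ 66  57  31  35  41  47  42  40  30  28  29  21  53  85]
 [ 66  57  45  97 115 138  72  50  29  26  27  41  56  84]
 [ 66  59  72  68 105 151 125  84  30  28  28  41  58  80]
 [ 65  57  80 104 141 160 123  75  28  26  28  41  63  79]
 [ 63  45  34  87 122 131  95  37  27  25  30  28  59  79]
 [ 65  32  23  29  28  31  29  27  26  25  31  17  68  79]
 [ 66  32  16  25  27  27  26  26  26  29  11  17  65  79]
 [ 66  25  14  13  16  20  22  23  16   9   8  20  68  69]
 [ 66  19  14  13  12  12  11  10   9   8   8  22  73  69]
 [ 65  18  13  12  11  10  10   9   8   8   8  28  70  69]
 [ 63  16  12  12  10  10   9   9   8   7   8  37  75  68]
 [ 67  47  40  37  34  30  25  23  21  21  17  53  79  65]
 [ 66  64  66  64  64  65  65  74  65  76  81  67
[... 404 characters left out ...]
22 222 209 146 219]
 [240 240 209 126 100  70  67 160 223 224 223 237 150 220]
 [240 245 237 222 215 204 210 226 227 226 222 249 139 220]
 [240 247 251 231 226 227 225 226 226 226 250 249 129 223]
 [239 249 252 251 248 240 234 233 245 251 252 247 135 236]
 [240 250 252 252 252 252 252 251 252 252 252 243 130 236]
 [239 250 252 252 252 252 252 252 252 252 252 241 127 236]
 [239 251 252 252 252 252 252 252 252 252 252 237 132 238]
 [239 242 241 241 242 242 245 245 245 246 248 222 196 240]
 [240 240 239 239 240 240 239 228  98  91 199 236 240 240]]
tray (array([ 0.5946, -0.104 ]), array([0.286, 0.289]), 89.7) 4828
279 352 147 222
white stir (array([0.4526, 0.3356]), array([0.126, 0.169]), 88.0)
```

View pics/z1.png

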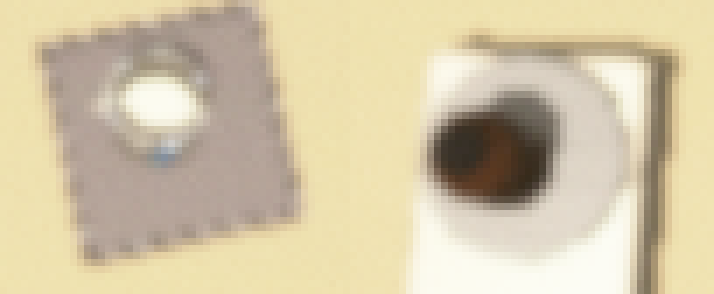

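The left half shows the tray's corners and the beaker rim centred near (312.2,177.8), with its spout pointing left (+y). The right half shows the stirrer plate centred near (198,212).

Run:
```python
from meas import *
n="top"
a=np.load(n+"0.npz");p,d=a["p"],a["d"];P=pts(n,d)
hsv=cv2.cvtColor(p,cv2.COLOR_RGB2HSV).astype(int);H,S,V=hsv[...,0],hsv[...,1],hsv[...,2]
def sub(m,u0,u1,v0,v1):
    o=np.zeros_like(m,np.uint8);o[v0:v1,u0:u1]=m[v0:v1,u0:u1]
    o=cv2.morphologyEx(o,cv2.MORPH_OPEN,np.ones((3,3)))
    c,_=cv2.findContours(o,0,1);return max(c,key=cv2.contourArea)
c=sub((S<60)&(V<205),290,340,160,210); q=np.array([ray(n,*x,.014)[:2] for x in c[:,0]],np.float32)
print("tray",cv2.minAreaRect(q), ray(n,313.7,183.2,.014))
print("beaker rim",ray(n,312.2,177.8,.075))
c=sub((S>20)&(S<160)&(V<232)&(V>40),184,216,196,231)
h=cv2.convexHull(c); q=np.array([ray(n,*x,.06)[:2] for x in h[:,0]],np.float32)
print("plate",cv2.minEnclosingCircle(q),cv2.fitEllipse(q),ray(n,197.8,211.9,.06))
# side view plate & beaker
n="side";a=np.load(n+"0.npz");p=a["p"]
cv2.imwrite("pics/z2.png",np.hstack([cv2.resize(p[215:305,195:300],None,fx=3.8,fy=3.8),cv2.resize(p[177:225,265:335],None,fx=5.7,fy=5.7)[:270].copy() if 0 else cv2.resize(p[165:255,265:365],None,fx=3.8,fy=3.8)])[:,:,::-1])
for nm,X in dict(beakrim=[.613,-.084,.075],beakbot=[.613,-.084,.004],capB=[.473,.3435,.15],capW=[.466,-.344,.168],plate=[.475,.338,.06],tray=[.598,-.095,.004]).items(): print(nm,np.round(px(n,X),1))
```

```text
tray ((0.6015161871910095, -0.09685969352722168), (0.12618204951286316, 0.12467627972364426), 13.104889869689941) [ 0.6009987  -0.09568948  0.014     ]
beaker rim [ 0.61108034 -0.08971236  0.075     ]
plate ((0.4856667220592499, 0.3323139548301697), 0.06154334172606468) ((0.48727527260780334, 0.3331982493400574), (0.11769131571054459, 0.12231341004371643), 29.254871368408203) [0.47960932 0.33977127 0.06      ]
beakrim [296.5 187.9]
beakbot [296.5 209.1]
capB [238.  222.9]
capW [377.3 148. ]
plate [240.8 258.6]
tray [302.4 209. ]
```

View pics/z2.png

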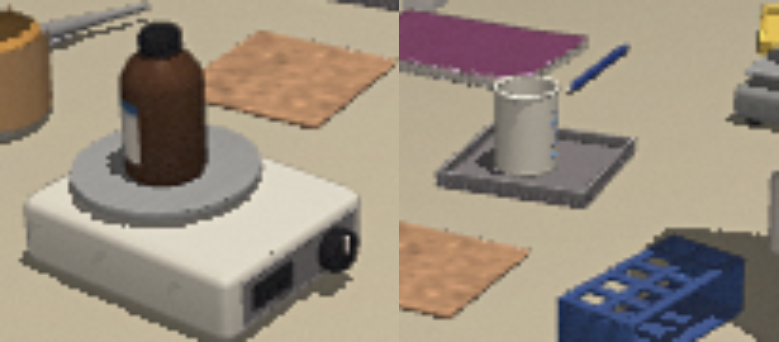

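Left half: brown cap top at (237,222.6) and plate centre at about (238.3,258.5). Right half: beaker rim centre at (298,187.4). I'll cross-check these against the top view.

Run:
```python
from meas import *
print("plate",ray("side",238.3,258.5,.06),"beaker",ray("side",298,187.4,.075),"capB",ray("side",237.1,222.7,.15))
a=np.load("side0.npz");p=a["p"]
hsv=cv2.cvtColor(p,cv2.COLOR_RGB2HSV).astype(int);H,S,V=hsv[...,0],hsv[...,1],hsv[...,2]
r=ctrl.get_state();from scipy.spatial.transform import Rotation as R_
print(R_.from_quat(r["ee_rot"]).as_matrix().round(3))
```

```text
plate [0.47982679 0.34086068 0.06      ] beaker [ 0.61156854 -0.09023525  0.075     ] capB [0.47510607 0.34390549 0.15      ]
[[ 0.922  0.386 -0.   ]
 [ 0.386 -0.922  0.001]
 [ 0.    -0.001 -1.   ]]
```

```bash
cat > where.py <<'E'
import sys
from h import *
from scipy.spatial.transform import Rotation as Ro
s=ctrl.get_state();M=Ro.from_quat(s["ee_rot"]).as_matrix();g=np.array([float(x) for x in sys.argv[1:4]])
print("t",round(s["time"],2),"pos",np.round(s["ee_pos"],4),"yaw",round(np.arctan2(M[1,0],M[0,0]),4),"open",round(s["opening"],3),"F",np.round(s["wrist_force"],1),"q",np.round(s["joint_pos"],2))
if len(g): print("rows cm",np.round(M.T@(g-s["ee_pos"])*100,2))
E
python3 -m handwheel '[[[-1,0,0,0,-0.18],[-1,0,0,0,-0.36],[-1,0,0,0,-0.54],[-1,0,0,0,-0.72],[-1,0,0,0,-0.9]]]'
python3 -m handwheel '[[[-1,0,0,0,-0.18],[-1,0,0,0,-0.275],[-1,0,0,0,-0.275],[-1,0,0,0,-0.275]]]'
python3 where.py .466 -.344 .25
```

```text
time: 0.72
ee_pos: [0.2608, -0.6224, 0.2498]
ee_rot: [0.795, 0.606, 0.0, -0.0]
wrist_force: [0.6, 0.5, 0.4]
opening: 1.003
grip_force: 0.0
time: 1.23
ee_pos: [0.2608, -0.6225, 0.2501]
ee_rot: [0.708, 0.707, 0.0, -0.0]
wrist_force: [0.0, -0.1, -0.2]
opening: 1.001
grip_force: 0.0
t 1.23 pos [ 0.2608 -0.6225  0.2501] yaw 1.5694 open 1.001 F [ 0.  -0.1 -0.2] q [-1.21  0.12  1.44  0.    1.58 -1.21]
rows cm [2.788e+01 2.048e+01 2.000e-02]
```

```bash
python3 -m handwheel '[[[-1,5,3.7,0,0],[-1,10,7.4,0,0],[-1,15,11,0,0],[-1,20,14.7,0,0],[-1,25,18.4,0,0]]]' >/dev/null
python3 -m handwheel '[[[-1,2.8,2.1,0,0],[-1,2.8,2.1,2,0],[-1,2.8,2.1,5,0],[-1,2.8,2.1,5,0]]]' >/dev/null
python3 where.py .466 -.344 .116
python3 - <<'E'
from h import *
import cv2
p,d=viewer.snapshot("side"); cv2.imwrite("pics/s1.png",cv2.resize(p[80:230,300:480],None,fx=4,fy=4)[:,:,::-1])
E
```

```text
t 2.35 pos [ 0.4644 -0.3443  0.1975] yaw 1.5702 open 1.005 F [ 0.2 -0.3 -0.1] q [-0.68 -0.07  1.72 -0.    1.5  -0.68]
rows cm [0.01 0.19 8.15]
```

View pics/s1.png

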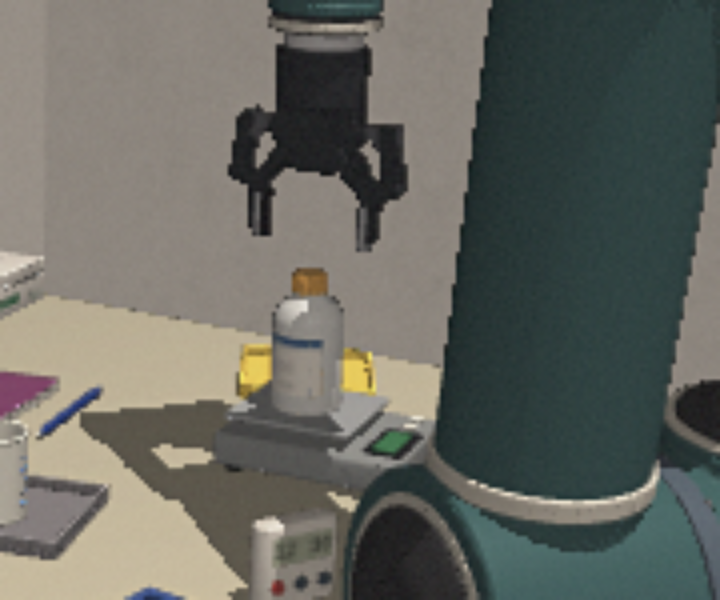

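The open fingers at (260,215) and (365,225) straddle the orange-capped bottle at (310,280), so I can descend.

```bash
python3 -m handwheel '[[[-1,0,0.2,3,0],[-1,0,0.2,5.5,0],[-1,0,0.2,7.5,0],[-1,0,0.2,8.1,0],[-1,0,0.2,8.1,0]]]' | grep -E "pos|force"
python3 -m handwheel '[[[1,0,0,0,0],[1,0,0,0,0],[1,0,0,0,0],[1,0,0,0,0],[1,0,0,0,0]]]'
python3 -m handwheel '[[[1,0,0,0,0],[1,0,0,0,0],[1,0,0,0,0]]]'
```

```text
ee_pos: [0.4677, -0.3446, 0.1198]
wrist_force: [0.0, -0.1, 0.1]
grip_force: 0.0
time: 3.65
ee_pos: [0.4679, -0.3446, 0.1208]
ee_rot: [0.707, 0.707, 0.0, 0.001]
wrist_force: [-3.1, 2.4, 8.6]
opening: 0.667
grip_force: 64.6
time: 4.03
ee_pos: [0.4679, -0.3446, 0.1208]
ee_rot: [0.707, 0.707, 0.0, 0.001]
wrist_force: [-3.7, 2.4, 9.1]
opening: 0.668
grip_force: 64.6
```

```bash
python3 -m handwheel '[[[1,0,0,-1,0],[1,0,0,-3,0],[1,0,0,-5,0],[1,0,0,-5,0],[1,0,0,-5,0]]]'; python3 where.py .5675 .1115 .25;  python3 - <<'E'
from h import *
import cv2
p,d=viewer.snapshot("side"); cv2.imwrite("pics/s2.png",cv2.resize(p[80:230,300:480],None,fx=4,fy=4)[:,:,::-1])
E
```

```text
time: 4.65
ee_pos: [0.4675, -0.3443, 0.169]
ee_rot: [0.707, 0.707, -0.0, -0.0]
wrist_force: [0.5, -0.3, -2.2]
opening: 0.666
grip_force: 64.5
t 4.65 pos [ 0.4675 -0.3443  0.169 ] yaw 1.5718 open 0.666 F [ 0.5 -0.3 -2.2] q [-0.68 -0.06  1.75  0.    1.45 -0.68]
rows cm [45.57 10.04 -8.09]
```

View pics/s2.png

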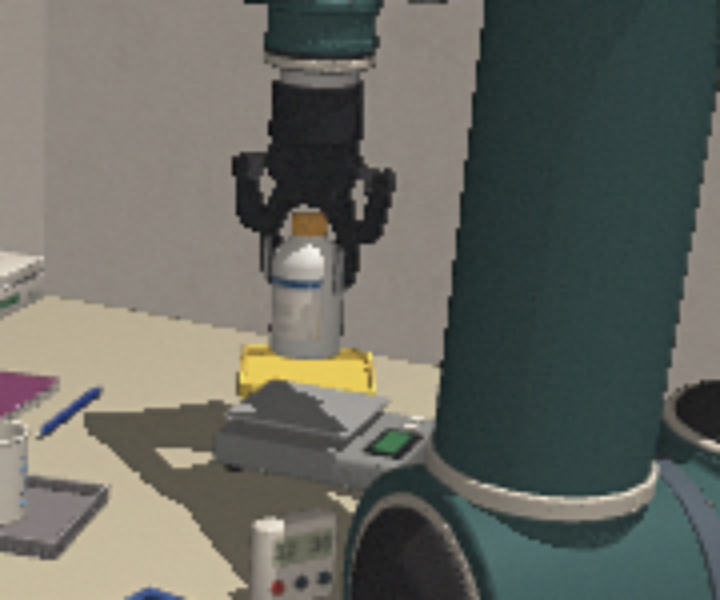

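The bottle hangs upright between the fingers, clear of the pan (cap at (310,222)). I'll carry it to the cork mat.

```bash
python3 -m handwheel '[[[1,2,0.4,-2,0],[1,6,1.3,-4,0],[1,11,2.4,-5,0],[1,16,3.5,-5,0],[1,21,4.6,-5,0]]]' >/dev/null
python3 -m handwheel '[[[1,5,1.1,0,0],[1,10,2.2,0,0],[1,15,3.3,0,0],[1,20,4.4,0,0],[1,23,5.1,0,0]]]'>/dev/null
python3 -m handwheel '[[[1,1.5,0.3,0,0],[1,1.6,0.3,0,0],[1,1.6,0.3,0,0]]]'>/dev/null
python3 where.py .5675 .1115 .0768
```

```text
t 6.33 pos [0.5669 0.111  0.2195] yaw 1.5712 open 0.666 F [ 1.  -1.1 -2.5] q [ 0.15 -0.09  1.7  -0.    1.53  0.15]
rows cm [ 0.05  0.06 14.27]
```

```bash
python3 -m handwheel '[[[1,0,0,3,0],[1,0,0,7,0],[1,0,0,10,0],[1,0,0,12,0],[1,0,0,13,0]]]' >/dev/null
python3 -m handwheel '[[[1,0,0,0.5,0],[1,0,0,0.7,0],[1,0,0,0.7,0],[1,0,0,0.7,0]]]' |grep -E "pos|force"
python3 where.py .5675 .1115 .0758
```

```text
ee_pos: [0.5674, 0.1118, 0.0829]
wrist_force: [-0.2, -0.1, -1.7]
grip_force: 64.7
t 7.45 pos [0.5674 0.1118 0.0829] yaw 1.5718 open 0.668 F [-0.2 -0.1 -1.7] q [0.15 0.   1.84 0.   1.3  0.15]
rows cm [-0.03  0.01  0.71]
```

```bash
python3 -m handwheel '[[[1,0,0,0.3,0],[1,0,0,0.5,0],[1,0,0,0.6,0],[1,0,0,0.6,0]]]' |grep -E "pos|force"
python3 -m handwheel '[[[1,0,0,0.1,0],[1,0,0,0.15,0],[1,0,0,0.15,0]]]' |grep -E "pos|force"
```

```text
ee_pos: [0.5671, 0.1117, 0.0762]
wrist_force: [0.4, 0.2, -2.1]
grip_force: 64.8
ee_pos: [0.5672, 0.112, 0.0759]
wrist_force: [-5.6, 1.5, 8.0]
grip_force: 66.1
```

```bash
python3 -m handwheel '[[[-1,0,0,0,0],[-1,0,0,0,0],[-1,0,0,0,0],[-1,0,0,0,0],[-1,0,0,0,0]]]' |grep -E "open|force"
python3 -m handwheel '[[[-1,0,0,-2,0],[-1,0,0,-5,0],[-1,0,0,-10,0],[-1,0,0,-15,0],[-1,0,0,-15,0]]]' >/dev/null
python3 where.py .474 .3437 .23
python3 - <<'E'
from h import *
import cv2
p,d=viewer.snapshot("side"); cv2.imwrite("pics/s3.png",cv2.resize(p[100:310,180:380],None,fx=2.8,fy=2.8)[:,:,::-1])
E
```

```text
wrist_force: [1.1, -0.1, 0.6]
opening: 1.001
grip_force: 0.0
t 9.57 pos [0.5683 0.1119 0.2309] yaw 1.5718 open 1.002 F [ 0.2  0.2 -0.4] q [ 0.15 -0.09  1.68 -0.    1.54  0.15]
rows cm [23.19 -9.41  0.05]
```

View pics/s3.png

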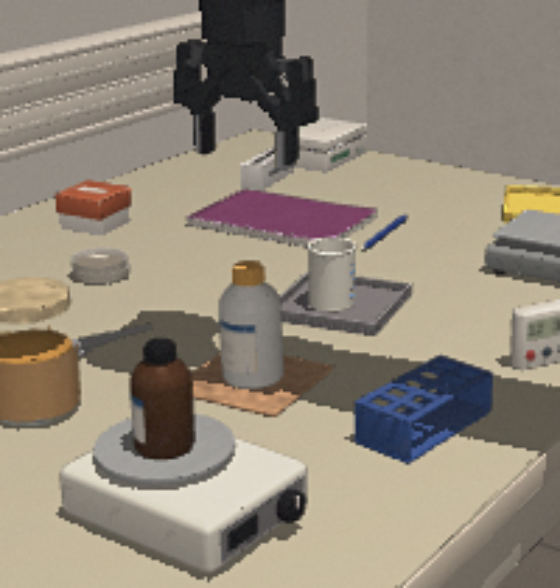

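The white bottle stands upright on the cork mat (cap at (250,272)). Next is the brown bottle on the stirrer, cap at (160,350).

```bash
python3 -m handwheel '[[[-1,5,-2,0,0],[-1,10,-4,0,0],[-1,15,-6,0,0],[-1,20,-8,0,0],[-1,23.2,-9.4,0,0]]]' >/dev/null
python3 -m handwheel '[[[-1,0,0,0,0],[-1,0,0,2,0],[-1,0,0,3,0],[-1,0,0,3,0]]]' >/dev/null
python3 where.py .474 .3437 .105
```

```text
t 10.75 pos [0.4729 0.3427 0.1932] yaw 1.5707 open 0.997 F [0.4 0.1 0.2] q [ 0.58 -0.06  1.71 -0.    1.49  0.58]
rows cm [0.11 0.13 8.82]
```

```bash
python3 -m handwheel '[[[-1,0.1,0.1,2.5,0],[-1,0.1,0.1,5,0],[-1,0.1,0.1,7,0],[-1,0.1,0.1,8.5,0],[-1,0.1,0.1,8.8,0]]]' >/dev/null
python3 -m handwheel '[[[-1,0,0,0,0],[-1,0,0,0,0]]]' | grep -E "pos|force"
python3 -m handwheel '[[[1,0,0,0,0],[1,0,0,0,0],[1,0,0,0,0],[1,0,0,0,0],[1,0,0,0,0]]]' >/dev/null
python3 -m handwheel '[[[1,0,0,0,0],[1,0,0,0,0],[1,0,0,0,0]]]'
python3 -m handwheel '[[[1,0,0,-1,0],[1,0,0,-3,0],[1,0,0,-6,0],[1,0,0,-10,0],[1,0,0,-12,0]]]'
python3 where.py .461 -.347 .23
```

```text
ee_pos: [0.4742, 0.3449, 0.1076]
wrist_force: [0.5, -1.1, -0.4]
grip_force: 0.0
time: 12.62
ee_pos: [0.474, 0.3448, 0.1074]
ee_rot: [0.707, 0.707, 0.0, 0.0]
wrist_force: [-0.6, -0.9, 4.7]
opening: 0.538
grip_force: 61.8
time: 13.25
ee_pos: [0.4743, 0.3449, 0.2302]
ee_rot: [0.707, 0.707, 0.002, 0.0]
wrist_force: [-0.2, -0.2, -1.1]
opening: 0.538
grip_force: 61.5
t 13.25 pos [0.4743 0.3449 0.2302] yaw 1.5718 open 0.538 F [-0.2 -0.2 -1.1] q [ 0.59 -0.07  1.67 -0.    1.55  0.58]
rows cm [-69.19  -1.4   -0.11]
```

```bash
python3 -m handwheel '[[[1,-2,0,0,0],[1,-6,0,0,0],[1,-11,-0.1,0,0],[1,-16,-0.2,0,0],[1,-21,-0.4,0,0]]]' >/dev/null
python3 -m handwheel '[[[1,-5,-0.1,0,0],[1,-10,-0.2,0,0],[1,-15,-0.3,0,0],[1,-20,-0.4,0,0],[1,-25,-0.5,0,0]]]' >/dev/null
python3 -m handwheel '[[[1,-5,-0.1,0,0],[1,-10,-0.2,0,0],[1,-15,-0.3,0,0],[1,-20,-0.4,0,0],[1,-22.5,-0.4,0,0]]]' >/dev/null
python3 -m handwheel '[[[1,-0.4,0,0,0],[1,-0.6,0,0,0],[1,-0.6,0,0,0]]]' >/dev/null
python3 where.py .461 -.346 .0974
```

```text
t 15.5 pos [ 0.4617 -0.3455  0.2268] yaw 1.5728 open 0.538 F [ 0.3  0.6 -0.7] q [-0.69 -0.09  1.69  0.    1.54 -0.69]
rows cm [-0.05 -0.07 12.94]
```

```bash
python3 -m handwheel '[[[1,0,0,3,0],[1,0,0,6,0],[1,0,0,9,0],[1,0,0,11,0],[1,0,0,11.9,0]]]' >/dev/null
python3 -m handwheel '[[[1,0,0,0.1,0],[1,0,0,0.2,0],[1,0,0,0.2,0],[1,0,0,0.2,0]]]' |grep -E "pos|force"
python3 where.py .461 -.346 .0974
```

```text
ee_pos: [0.4617, -0.3465, 0.1062]
wrist_force: [0.6, -0.5, -0.2]
grip_force: 61.5
t 16.62 pos [ 0.4617 -0.3465  0.1062] yaw 1.5717 open 0.54 F [ 0.6 -0.5 -0.2] q [-0.69 -0.02  1.82 -0.    1.34 -0.69]
rows cm [ 0.05 -0.07  0.88]
```

```bash
python3 -m handwheel '[[[1,0,0,0.3,0],[1,0,0,0.6,0],[1,0,0,0.7,0],[1,0,0,0.7,0],[1,0,0,0.7,0]]]' |grep -E "pos|force"
python3 -m handwheel '[[[1,0,0,0.1,0],[1,0,0,0.15,0],[1,0,0,0.15,0]]]' |grep -E "pos|force"
```

```text
ee_pos: [0.4616, -0.3464, 0.0989]
wrist_force: [-0.3, -0.7, -1.1]
grip_force: 61.5
ee_pos: [0.4616, -0.3464, 0.0974]
wrist_force: [-1.2, 0.4, 1.9]
grip_force: 61.7
```

```bash
python3 -m handwheel '[[[-1,0,0,0,0],[-1,0,0,0,0],[-1,0,0,0,0],[-1,0,0,0,0],[-1,0,0,0,0]]]' |grep -E "open|force"
python3 -m handwheel '[[[-1,0,0,-2,0],[-1,0,0,-5,0],[-1,0,0,-9,0],[-1,0,0,-12,0],[-1,0,0,-12,0]]]' >/dev/null
python3 where.py .6113 -.090 .15
python3 - <<'E'
from meas import *
n="top";p,d=viewer.snapshot(n);P=pts(n,d)
hsv=cv2.cvtColor(p,cv2.COLOR_RGB2HSV).astype(int)
m=blobs(p,d,P,.05,.085,(.5,.7,-.2,0));print(circ(n,m,.075))
q,_=viewer.snapshot("side");cv2.imwrite("pics/s4.png",np.hstack([cv2.resize(q[110:230,250:420],None,fx=2.8,fy=2.8),cv2.resize(p[160:280,280:400],None,fx=2.8,fy=2.8)])[:,:,::-1])
E
```

```text
wrist_force: [1.1, -0.1, 0.1]
opening: 1.002
grip_force: 0.0
t 18.88 pos [ 0.4622 -0.3469  0.2215] yaw 1.5719 open 1.001 F [ 0.2  0.  -0.3] q [-0.69 -0.09  1.7   0.    1.53 -0.69]
rows cm [25.69 14.9   7.13]
(array([ 0.6064, -0.0847,  0.075 ]), array([ 0.6087, -0.0866,  0.075 ]), 7.9, 66)
```

View pics/s4.png

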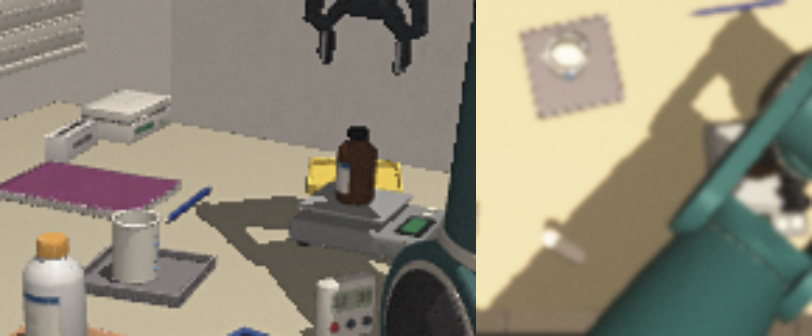

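The brown bottle stands upright in the middle of the pan. The beaker is unmoved in the tray.

```bash
python3 -m handwheel '[[[-1,5,2.9,0,0],[-1,10,5.8,0,0],[-1,15,8.7,0,0],[-1,20,11.6,0,0],[-1,25.6,14.9,0,0]]]' >/dev/null
python3 -m handwheel '[[[-1,0,0,0,0],[-1,0,0,3,0],[-1,0,0,7,0],[-1,0,0,7,0],[-1,0,0,7,0]]]' >/dev/null
python3 where.py .6113 -.09 .049
```

```text
t 20.23 pos [ 0.6092 -0.0929  0.1487] yaw 1.5713 open 1.002 F [-0.1  0.1  0.5] q [-0.19  0.03  1.69 -0.    1.41 -0.19]
rows cm [0.29 0.2  9.97]
```

```bash
python3 -m handwheel '[[[-1,0.3,0.2,3,0],[-1,0.3,0.2,6,0],[-1,0.3,0.2,8.5,0],[-1,0.3,0.2,9.9,0],[-1,0.3,0.2,9.9,0]]]' >/dev/null
python3 -m handwheel '[[[-1,0,0,0,0],[-1,0,0,0,0]]]' | grep -E "pos|force"
python3 -m handwheel '[[[1,0,0,0,0],[1,0,0,0,0],[1,0,0,0,0],[1,0,0,0,0],[1,0,0,0,0]]]' >/dev/null
python3 -m handwheel '[[[1,0,0,0,0],[1,0,0,0,0],[1,0,0,0,0]]]'
python3 -m handwheel '[[[1,0,0,-1,0],[1,0,0,-3,0],[1,0,0,-6,0],[1,0,0,-6,0],[1,0,0,-6,0]]]'
python3 where.py .480 .340 .23
python3 - <<'E'
from meas import *
q,_=viewer.snapshot("side");cv2.imwrite("pics/s5.png",cv2.resize(q[80:300,190:400],None,fx=2.7,fy=2.7)[:,:,::-1])
E
```

```text
ee_pos: [0.6116, -0.0895, 0.0495]
wrist_force: [-0.6, 1.6, 0.0]
grip_force: 0.0
time: 22.1
ee_pos: [0.6113, -0.0894, 0.0489]
ee_rot: [0.707, 0.707, 0.0, 0.0]
wrist_force: [-0.9, 0.2, 5.6]
opening: 0.599
grip_force: 62.8
time: 22.72
ee_pos: [0.611, -0.0893, 0.1085]
ee_rot: [0.707, 0.707, 0.0, 0.0]
wrist_force: [0.6, -0.2, -1.4]
opening: 0.595
grip_force: 62.4
t 22.73 pos [ 0.611  -0.0893  0.1085] yaw 1.5718 open 0.595 F [ 0.6 -0.2 -1.4] q [-0.19  0.07  1.73  0.    1.35 -0.19]
rows cm [ 42.95 -13.05 -12.15]
```

View pics/s5.png

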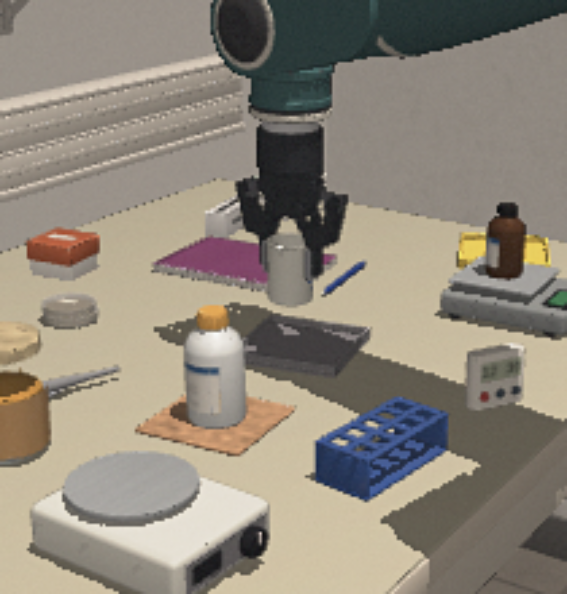

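The beaker is held upright (290,265). I'll carry it over the white bottle to the stirrer plate, and re-measure the now empty plate and tray.

```bash
python3 -m handwheel '[[[1,0,0,-4,0],[1,0,0,-8,0],[1,1,0,-11,0],[1,4,-1.2,-12,0],[1,8,-2.4,-12,0]]]' >/dev/null
python3 -m handwheel '[[[1,5,-1.5,0,0],[1,10,-3,0,0],[1,15,-4.5,0,0],[1,20,-6.1,0,0],[1,25,-7.6,0,0]]]' >/dev/null
python3 -m handwheel '[[[1,5,-1.5,0,0],[1,8.5,-2.6,0,0],[1,9.8,-3,0,0],[1,9.8,-3,0,0],[1,9.8,-3,0,0]]]' >/dev/null
python3 where.py .480 .340 .1049
python3 - <<'E'
from meas import *
p=viewer.snapshot("side")[0]
hsv=cv2.cvtColor(p,cv2.COLOR_RGB2HSV).astype(int);S,V=hsv[...,1],hsv[...,2]
def big(m,u0,u1,v0,v1):
    o=np.zeros(m.shape,np.uint8);o[v0:v1,u0:u1]=m[v0:v1,u0:u1]
    o=cv2.morphologyEx(o,cv2.MORPH_OPEN,np.ones((3,3)));c,_=cv2.findContours(o,0,1);return cv2.convexHull(max(c,key=cv2.contourArea))
for nm,m,b,z in (("tray",(S<50)&(V<150),(275,335,192,222),.014),("plate",(V<175)&(S<50)&(V>80),(205,275,240,285),.06)):
    c=big(m,*b);q=np.array([ray("side",*x,z)[:2] for x in c[:,0]],np.float32);print(nm,cv2.boundingRect(c),cv2.minAreaRect(q),cv2.minEnclosingCircle(q))
cv2.imwrite("pics/s6.png",cv2.resize(p[80:300,190:400],None,fx=2.7,fy=2.7)[:,:,::-1])
E
```

```text
t 24.65 pos [0.481  0.3375 0.2281] yaw 1.571 open 0.598 F [ 0.  -0.2 -0.9] q [ 0.57 -0.07  1.66 -0.    1.55  0.57]
rows cm [ 0.25 -0.1  12.32]
tray (280, 197, 47, 23) ((0.5972968935966492, -0.08510280400514603), (0.13948753476142883, 0.15650802850723267), 13.21821117401123) ((0.5948300957679749, -0.08387130498886108), 0.09828489273786545)
plate (205, 248, 70, 27) ((0.47191306948661804, 0.34733280539512634), (0.15382596850395203, 0.11810924112796783), 35.83488082885742) ((0.4828060269355774, 0.33227792382240295), 0.07888337224721909)
```

View pics/s6.png

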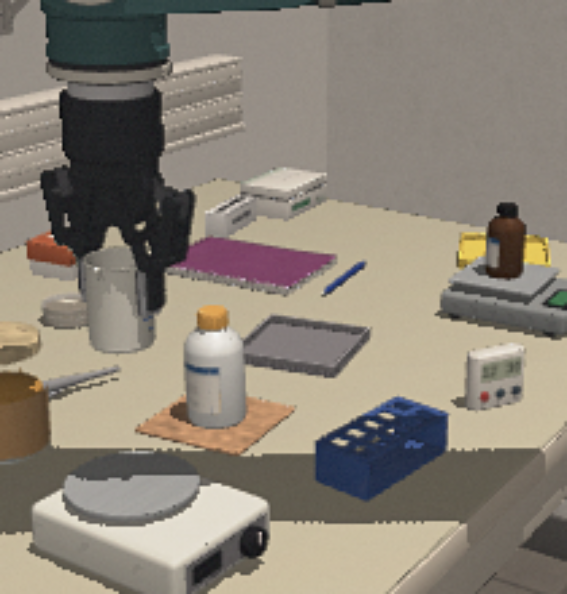

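The plate ellipse spans columns 64–200 and rows 452–515 in the crop. That puts its centre at about (238.6,259) in the full image, matching the earlier estimate. Lower the beaker.

```bash
python3 -m handwheel '[[[1,0.2,-0.1,3,0],[1,0.2,-0.1,6,0],[1,0.2,-0.1,8.5,0],[1,0.2,-0.1,10.5,0],[1,0.2,-0.1,11.5,0]]]' >/dev/null
python3 -m handwheel '[[[1,0,0,0,0],[1,0,0,0,0],[1,0,0,0,0]]]' >/dev/null
python3 where.py .480 .340 .1049
```

```text
t 25.7 pos [0.4799 0.3407 0.1142] yaw 1.5718 open 0.598 F [ 0.   0.3 -0.1] q [ 0.57 -0.    1.79 -0.    1.35  0.57]
rows cm [-0.07  0.01  0.93]
```

```bash
python3 -m handwheel '[[[1,0,0,0.3,0],[1,0,0,0.6,0],[1,0,0,0.8,0],[1,0,0,0.8,0],[1,0,0,0.8,0]]]' |grep -E "pos|force"
python3 -m handwheel '[[[1,0,0,0.1,0],[1,0,0,0.15,0],[1,0,0,0.15,0]]]' |grep -E "pos|force"
```

```text
ee_pos: [0.4796, 0.3405, 0.1053]
wrist_force: [-1.2, -0.6, -0.8]
grip_force: 62.9
ee_pos: [0.4797, 0.3406, 0.1049]
wrist_force: [-4.5, -3.3, 10.4]
grip_force: 63.6
```

```bash
python3 -m handwheel '[[[-1,0,0,0,0],[-1,0,0,0,0],[-1,0,0,0,0],[-1,0,0,0,0],[-1,0,0,0,0]]]' |grep -E "open|force"
python3 -m handwheel '[[[-1,0,0,-2,0],[-1,0,0,-5,0],[-1,0,0,-9,0],[-1,0,0,-11,0],[-1,0,0,-11,0]]]' >/dev/null
python3 -m handwheel '[[[-1,-5,1.9,0,0],[-1,-10,3.8,0,0],[-1,-15,5.7,0,0],[-1,-20,7.6,0,0],[-1,-22.8,8.7,0,0]]]' >/dev/null
python3 -m handwheel '[[[-1,0,0,0,0],[-1,0,0,0,0],[-1,0,0,0,0]]]' >/dev/null
python3 where.py .5675 .112 .0745
```

```text
wrist_force: [-0.1, 0.4, 0.3]
opening: 1.0
grip_force: 0.0
t 28.95 pos [0.5665 0.1134 0.2134] yaw 1.5729 open 1.001 F [-0.4  0.3  0.6] q [ 0.15 -0.08  1.7   0.    1.52  0.15]
rows cm [-0.14  0.11 13.89]
```

```bash
python3 -m handwheel '[[[-1,-0.1,0.1,3,0],[-1,-0.1,0.1,6,0],[-1,-0.1,0.1,9,0],[-1,-0.1,0.1,12,0],[-1,-0.1,0.1,13.6,0]]]' >/dev/null
python3 -m handwheel '[[[-1,0,0,0,0],[-1,0,0,0,0]]]' | grep -E "pos|force"
python3 -m handwheel '[[[1,0,0,0,0],[1,0,0,0,0],[1,0,0,0,0],[1,0,0,0,0],[1,0,0,0,0]]]' >/dev/null
python3 -m handwheel '[[[1,0,0,0,0],[1,0,0,0,0],[1,0,0,0,0]]]'
python3 -m handwheel '[[[1,0,0,-1,0],[1,0,0,-3,0],[1,0,0,-6,0],[1,0,0,-6,0],[1,0,0,-6,0]]]'
python3 where.py .601 -.0965 .13
python3 - <<'E'
from meas import *
p=viewer.snapshot("side")[0]
cv2.imwrite("pics/s7.png",cv2.resize(p[80:300,190:400],None,fx=2.7,fy=2.7)[:,:,::-1])
E
```

```text
ee_pos: [0.5684, 0.1119, 0.0791]
wrist_force: [0.2, -0.1, 0.5]
grip_force: 0.0
time: 30.82
ee_pos: [0.5681, 0.1117, 0.0792]
ee_rot: [0.707, 0.707, 0.0, 0.0]
wrist_force: [-5.4, -0.3, 9.9]
opening: 0.665
grip_force: 63.1
time: 31.45
ee_pos: [0.5677, 0.1116, 0.1375]
ee_rot: [0.707, 0.707, -0.0, -0.0]
wrist_force: [0.1, -0.1, -2.4]
opening: 0.67
grip_force: 64.5
t 31.45 pos [0.5677 0.1116 0.1375] yaw 1.5718 open 0.67 F [ 0.1 -0.1 -2.4] q [ 0.15 -0.04  1.79  0.    1.4   0.15]
rows cm [-20.81   3.31   0.75]
```

View pics/s7.png

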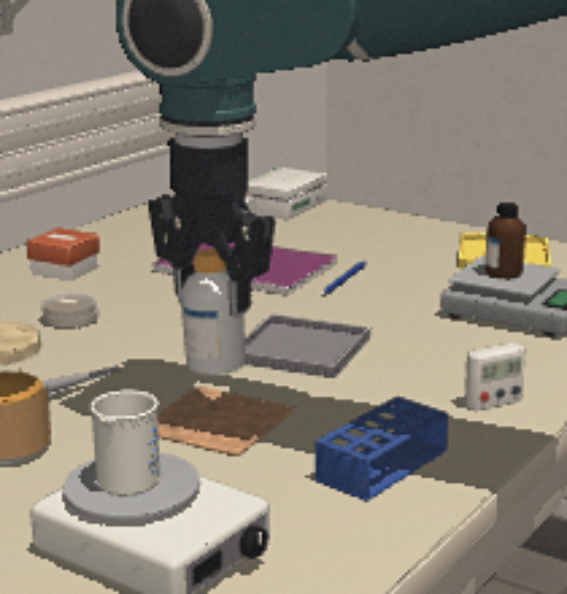

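The beaker stands on the plate (base centre near (127,483), plate centre (132,484)), and the white bottle is held upright. I'll take it to the tray.

```bash
python3 -m handwheel '[[[1,-2,0.3,0,0],[1,-6,1,0,0],[1,-11,1.8,0,0],[1,-16,2.6,0,0],[1,-19.5,3.1,0,0]]]' >/dev/null
python3 -m handwheel '[[[1,-1.2,0.2,0,0],[1,-1.3,0.2,0,0],[1,-1.3,0.2,2,0],[1,-1.3,0.2,4,0],[1,-1.3,0.2,4.5,0]]]' >/dev/null
python3 -m handwheel '[[[1,0,0,0,0],[1,0,0,0,0]]]' >/dev/null
python3 where.py .601 -.0965 .078
```

```text
t 33.0 pos [ 0.6014 -0.0963  0.0934] yaw 1.572 open 0.664 F [ 0.6  0.  -2.5] q [-0.2   0.06  1.76  0.    1.32 -0.2 ]
rows cm [-0.02 -0.04  1.54]
```

```bash
python3 -m handwheel '[[[1,0,0,0.4,0],[1,0,0,0.8,0],[1,0,0,1.2,0],[1,0,0,1.4,0],[1,0,0,1.4,0]]]' |grep -E "pos|force"
python3 -m handwheel '[[[1,0,0,0.1,0],[1,0,0,0.15,0],[1,0,0,0.15,0]]]' |grep -E "pos|force"
```

```text
ee_pos: [0.6011, -0.0964, 0.0787]
wrist_force: [1.3, 0.2, -3.1]
grip_force: 64.5
ee_pos: [0.6012, -0.0965, 0.0783]
wrist_force: [-4.9, -0.5, 7.5]
grip_force: 65.5
```

```bash
python3 -m handwheel '[[[-1,0,0,0,0],[-1,0,0,0,0],[-1,0,0,0,0],[-1,0,0,0,0],[-1,0,0,0,0]]]' |grep -E "open|force"
python3 -m handwheel '[[[-1,0,0,-2,0],[-1,0,0,-5,0],[-1,0,0,-10,0],[-1,0,0,-16,0],[-1,0,0,-18,0]]]' >/dev/null
python3 -m handwheel '[[[-1,-5,-3,0,0],[-1,-10,-6,0,0],[-1,-15,-9,0,0],[-1,-20,-12,0,0],[-1,-25,-15,0,0]]]' >/dev/null
python3 -m handwheel '[[[-1,-5,-3,0,0],[-1,-10,-6,0,0],[-1,-15,-9,0,0],[-1,-20,-12,0,0],[-1,-25,-15,0,0]]]' >/dev/null
python3 -m handwheel '[[[-1,0,0,0,0],[-1,0,0,0,0]]]' >/dev/null
python3 where.py
python3 - <<'E'
from meas import *
p,d=viewer.snapshot("top");P=pts("top",d);n="top";q=viewer.snapshot("side")[0]
np.savez("f.npz",p=p,d=d,q=q)
H,S,V=[x.astype(int) for x in cv2.split(cv2.cvtColor(p,cv2.COLOR_RGB2HSV))]
print("brown",circ(n,blobs(p,d,P,.133,.15,(.4,.6,-.45,-.25)),.14))
print("white",circ(n,blobs(p,d,P,.1,.14,(.5,.7,-.2,0),(S>130)&(H<25)),.122))
print("beaker",circ(n,blobs(p,d,P,.118,.145,(.4,.6,.2,.45)),.131))
out=np.hstack([cv2.resize(a,(390,390),interpolation=cv2.INTER_CUBIC) for a in (p[160:250,175:265],p[160:250,315-30:375])])
cv2.imwrite("pics/f1.png",out[:,:,::-1]); cv2.imwrite("pics/f2.png",cv2.resize(q[120:310,190:430],None,fx=3.1,fy=3.1)[:,:,::-1])
E
```

```text
wrist_force: [-0.3, -1.0, 0.2]
opening: 0.997
grip_force: 0.0
t 36.75 pos [ 0.3015 -0.5965  0.2574] yaw 1.5713 open 0.997 F [0.1 0.4 0. ] q [-1.14  0.1   1.45  0.    1.59 -1.14]
brown (array([ 0.4619, -0.3465,  0.14  ]), array([ 0.4618, -0.3461,  0.14  ]), 3.4, 38)
white (array([ 0.6015, -0.0946,  0.122 ]), array([ 0.6015, -0.0962,  0.122 ]), 4.0, 49)
beaker (array([0.4797, 0.3436, 0.131 ]), array([0.4798, 0.3439, 0.131 ]), 8.6, 74)
```

View pics/f1.png

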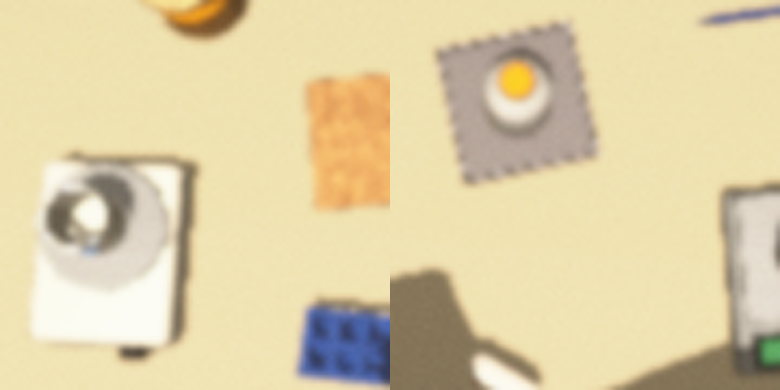

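View pics/f2.png

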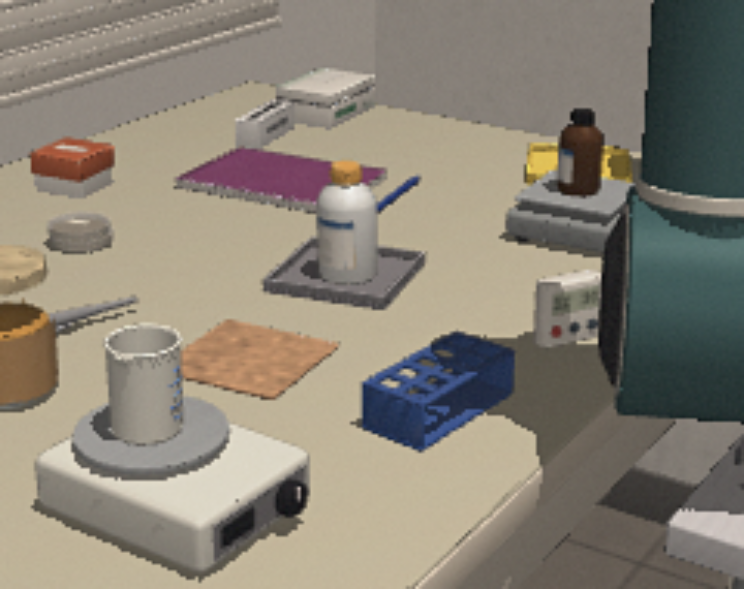

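Both views show all three vessels upright on the right stations. The white bottle is centred in the tray, the brown bottle in the pan, and the beaker is about 4 mm off the plate's middle. The arm is clear, so I'm handing in.

```bash
python3 -c "
from rig import ctrl
print(ctrl.sign_off())"
```

```text
the job is handed in; nothing more can be done
None
```

The job is handed in (no verdict was returned): the last pictures show the beaker upright on the stirrer about 4 mm off centre, the brown bottle on the balance and the white bottle in the spill tray both about centred, all released after about 37 s with the arm clear.

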